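# Find the lopsided spinner arm on the knife-edge balance

## Robot

A 6-joint arm with a two-finger parallel gripper is mounted at the origin on the work surface. World frame = base frame: x ahead of the robot, y to its left, z up, the work surface at z = 0. Lengths are in m, angles in degrees, forces in N, time in s.
With the tool pointing down it reaches from about 0.35 to 0.875 m from the base axis. Payload 4.2 kg.
Tool frame: the origin (TCP) lies midway between the tips of the shut fingers; the grasp point (between the pads) lies 19 mm behind it; z points along the fingers, y is the direction in which the jaws open and shut (so a half turn about z gives the same grasp; the last joint's range is limited). The gripper opens to 87 mm and grips with 3 to 60 N. Pads are 19 mm wide; open, the fingers measure 117 mm over their backs; the gripper's body (75 mm by 190 mm) begins 51 mm behind the grasp point.
Start: joints at [-53.022, 22.042, 0.453, 0, -68.411, -14.817], TCP at [0.236, -0.579, 0.223] pointing down, gripper open.
Joint ranges: [-179.83, 179.83], [-69.29, 118.12], [-61.27, 80.66], [-181.25, 117.63], [-171.15, -9.14], [-177.46, 177.46]. Speed limits (degrees/s): [159.86, 159.86, 180, 180, 180, 180].

## Interface

Orientations are given as a 3x3 rotation matrix whose columns are the frame's x, y, z axes.
In Python, from station import sense, capture, calibration, finish_job gives the robot as it stands.
- The arm moves only by the tool carry_out, never from a script. Its argument "commands" is one flat list of numbers, 6 for each row, row after row: the shift along the tool's x, y, z in mm, then the turn, a rotation vector about the tool's x, y, z in rad. A call has 1 to 5 rows; each row shifts and turns the pose as measured when the row begins, along the tool's axes as they then stand; what a row does not reach is not made up. A row lasts 1/8 s, in which the tool goes at most 62.5 mm and 10.7 degrees, less where a joint would pass 70% of its speed; a pose out of reach is approached as far as the arm can. A call is refused whole if a number of a shift passes 62.5 or a number of a turn 0.188, either way. A call with a gripper value outside its range is refused whole. "grip" is the finger opening in mm, from 0 to 87, set as the call begins (left out, the last holds). The fingers move at their own pace and stop on an object; the grip force is fixed at half the most. Time passes only in rows, so rows that do not move let the fingers close. It gives the time, the measured TCP pose, the force and the opening at its end, in the units of the state.
- sense(): the state, without advancing time (a new reading comes with each control period).
- capture(name): name is "side" or "top" or "wrist"; returns the picture (384x512x3 uint8, red, green, blue); there is no depth.
- calibration(name): a dict with "fx", "fy", "cx", "cy" (pixels), "dist" ([k1, k2, p1, p2, k3] as OpenCV has them; the pictures are not rectified), "rvec" (rotation vector, rad) and "tvec" (3), from world to camera coordinates, as OpenCV has them. Camera axes: x right, y down, z forward; pixel columns grow to the right and rows downward; lengths in m; the calibration is good to about 2 mm. A picture is of the moment at which its call begins: read the wrist's pose just before it. calibration takes no time and is no camera call; for the wrist camera it gives the pose at the moment of the call.
- finish_job(): hands the job in, once; it reports no verdict.
The state is a dict: "time_s": time; "joints": joint angles; "joint_velocities": joint speeds; "effort": joint torques, N m; "tcp_pos": TCP position; "ee_rot": TCP orientation; "wrist_force": force on the tool from outside, world axes, zero at the start; "moment": the same for the moment, N m; "gripper_width": opening from 0.0 (shut) to 1.0 (fully open).
Only numpy, scipy, OpenCV 4.12 (cv2) and the standard library are available. Lean on these libraries where they do the work, as an engineer would, in place of code of your own. Each camera call takes 0.05 s, during which the arm holds its last target.

## Task

Two look-alike spinner arms for a revolving leaflet stand lie on the office counter; one of them has a stray weight in one end. Try them on the knife-edge balance, laid centrally along its saddle: leave the even arm resting there, centred and level, and put the lopsided arm flat in the reject tray. Let go of both.

Things in the scene. Friction and masses are not known exactly. Their poses are not given: they have to be found in the camera images.
- spinner_a: Spinner arm, a straight bar 200 mm long (own x): bare metal spine 22 wide (own y), 30 high over the middle 126; at each end a white closed box 37 long, 36 wide, 32 high. Origin: mid length, centre of its flat underside; z up. Lies flat at first. Either this or spinner_b (it varies) has a hidden weight: centre of mass 32 to 39 mm off mid length, 0.2 kg; the other is even, 0.11 kg.
- spinner_b: The other spinner arm: same shape, size and origin as spinner_a, outwardly alike. Which of the two is lopsided changes from start to start. Both are best gripped across the metal spine at mid length.
- balance: Fixed knife-edge balance: dark base 120 x 76 mm, a wedge, and on its edge (along own y) a rocking saddle 150 long (own x), 28 wide. Origin: middle of the underside, below the edge; level saddle top 70 mm up. Spring-levelled, stops at 12 degrees. An arm lies along own x, either way round: the even one stays within 6 degrees, the lopsided one tips over 8 and stays on, settled in about 1 s.
- tray: Fixed open grey reject tray, 240 mm (own x) x 140 mm (own y), 32 mm high, walls and floor about 4 mm thick. Origin: centre of its underside. An arm fits in it lengthwise, along own x. A small black ring lies in one corner, 90 mm from the middle along x and 48 mm along y.
There are look-alikes about, which are no part of the job. Leave any blue look-alike of the spinner_a alone.

How it is judged (in metres and radians):
At the end, for the whole second after the job is handed in: One arm rests level (within 6 degrees) along the saddle (within 15 degrees), its middle within 15 mm of the saddle's middle each way; the other lies flat on the tray's floor, its middle within 50 mm along and 45 mm across of the tray's middle; both at rest (((x of spinner_a in the frame of balance between -0.015 and 0.015 m and y of spinner_a in the frame of balance between -0.015 and 0.015 m and z of spinner_a in the frame of balance between 0.06 and 0.085 m and angle between each of spinner_a, spinner_b's own z axis and vertical below 0.105 rad and angle between the x axis of spinner_a and the x axis of balance, either way round below 0.262 rad and x of spinner_b in the frame of tray between -0.05 and 0.05 m and y of spinner_b in the frame of tray between -0.045 and 0.045 m and z of spinner_b in the frame of tray below 0.012 m and linear speed of each of spinner_a, spinner_b below 0.02 m/s and angular speed of each of spinner_a, spinner_b below 0.2 rad/s) or (x of spinner_b in the frame of balance between -0.015 and 0.015 m and y of spinner_b in the frame of balance between -0.015 and 0.015 m and z of spinner_b in the frame of balance between 0.06 and 0.085 m and angle between each of spinner_b, spinner_a's own z axis and vertical below 0.105 rad and angle between the x axis of spinner_b and the x axis of balance, either way round below 0.262 rad and x of spinner_a in the frame of tray between -0.05 and 0.05 m and y of spinner_a in the frame of tray between -0.045 and 0.045 m and z of spinner_a in the frame of tray below 0.012 m and linear speed of each of spinner_b, spinner_a below 0.02 m/s and angular speed of each of spinner_b, spinner_a below 0.2 rad/s))); the robot touches nothing.
It also fails if it takes over 72 s, if anything falls off the work surface, if the arm or the gripper's body presses on something with over 40 N, if the wrist force passes 120 N, or if a joint passes its speed limit or range.

## Working session

There is one attempt and no reset: what is moved stays moved. The work goes in short steps, Python scripts to look and compute and a tool call to move; the robot and the scene stay as the last step left them, time stands still between calls to the robot, and variables do not carry over. Pictures are saved under pics/ and viewed, and the job is handed in when it is done.

Besides the shell and the picture viewer there is one more tool, called after "Emit:" as name(argument=value, ...), one argument or row to a line, values as JSON. carry_out: Moves the arm, as the interface text tells. Its arguments: {"type":"object","properties":{"commands":{"type":"array"},"grip":{"type":"number"}},"required":["commands"]}

```bash
mkdir -p pics; ls; python3 - <<'E'
from station import *
import cv2
s=sense();print(s)
for n in("top","side","wrist"):
    c=calibration(n);print(n,c)
    cv2.imwrite(f"pics/{n}0.png",capture(n)[:,:,::-1])
E
```

```text
pics
{'time_s': 0.0, 'joints': array([-5.30244486e+01,  2.20903785e+01,  3.77580717e-01, -3.20722897e-02,
       -6.84105282e+01, -1.48184634e+01]), 'joint_velocities': array([ 0.00265755, -0.00787843,  0.07025484, -0.02504234, -0.08973446,
        0.03637566]), 'effort': array([ 7.47900208e-05, -3.90663207e+01,  1.87405944e+01,  4.21999902e+00,
        1.09414832e-02, -1.99433607e-04]), 'tcp_pos': array([ 0.23552737, -0.57824834,  0.22144064]), 'ee_rot': array([[-9.26231162e-01, -3.76954986e-01, -8.78785806e-04],
       [-3.76956008e-01,  9.26228933e-01,  2.03259137e-03],
       [ 4.77613896e-05,  2.21391305e-03, -9.99997548e-01]]), 'wrist_force': array([-0.05313648,  0.41176412, -0.33445544]), 'moment': array([ 0.0337795 ,  0.04199483, -0.00248024]), 'gripper_width': 0.9952476811161021}
top {'fx': 476.9108144058327, 'fy': 476.9108144058327, 'cx': 261.88144992213756, 'cy': 195.3994122807103, 'dist': array([-0.0445631,  0.       ,  0.       ,  0.       ,  0.       ]), 'rvec': array([ 2.21624197, -2.16818476,  0.10077891]), 'tvec': array([-0.09211489,  0.38620717,  1.3588891 ])}
side {'fx': 485.5075881338297, 'fy': 485.5075881338297, 'cx': 248.58828887901075, 'cy': 189.41218492589803, 'dist': array([-0.18342147,  0.        ,  0.        ,  0.        ,  0.        ]), 'rvec': array([ 0.21063164, -2.68119485,  1.47846374]), 'tvec': array([0.36917252, 0.12217107, 1.24583428])}
wrist {'fx': 315.2386838481218, 'fy': 315.2386838481218, 'cx': 256.68775478190054, 'cy': 193.37194500702148, 'dist': array([-0.00411213,  0.        ,  0.        ,  0.        ,  0.        ]), 'rvec': array([-1.6572309 , -2.46287017, -0.34712213]), 'tvec': array([ 0.62318022, -0.03238815,  0.39080319])}
```

View pics/top0.png

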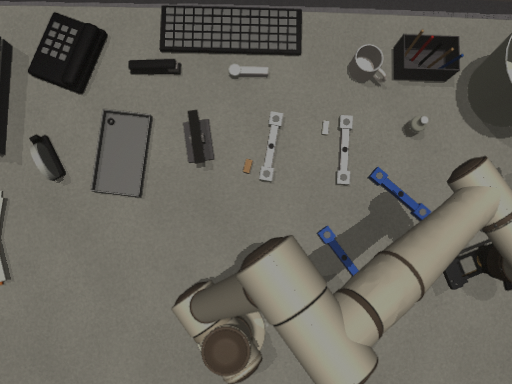

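View pics/side0.png

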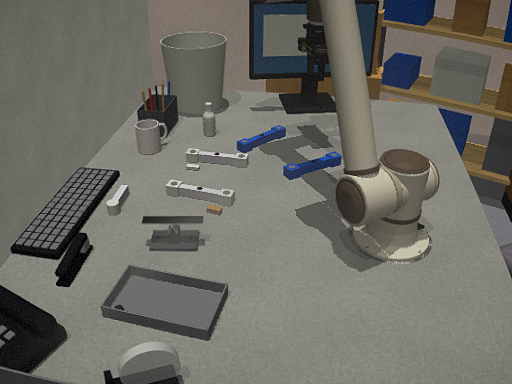

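View pics/wrist0.png

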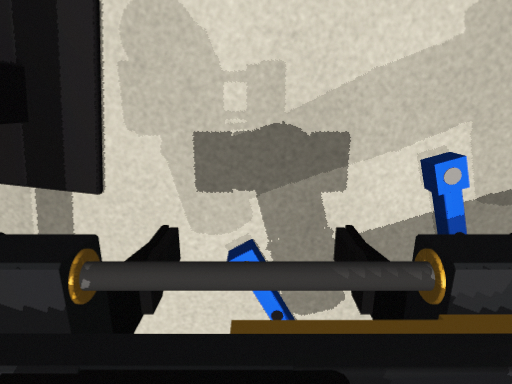

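Top view: the white arms are at about (271,147) and (345,150). The blue bars at (400,195) and (340,250) are look-alikes to leave alone. The balance is at (198,138), with its dark saddle running (193,112)-(203,163), and the tray is at (122,153). The white stapler/USB-like thing at (249,71) is too small to be an arm. Next I'll confirm with enlarged crops.

```bash
cat > h.py <<'E'
import numpy as np, cv2
from station import *
def ray(n,px,c=None):
    c=c or calibration(n)
    K=np.array([[c['fx'],0,c['cx']],[0,c['fy'],c['cy']],[0,0,1]])
    p=cv2.undistortPoints(np.array(px,float).reshape(-1,1,2),K,np.array(c['dist'])).reshape(-1,2)
    R=cv2.Rodrigues(np.array(c['rvec']))[0]; o=-R.T@np.array(c['tvec'])
    d=np.c_[p,np.ones(len(p))]@R
    return o,d
def onz(n,px,z,c=None):
    o,d=ray(n,px,c); return o+d*((z-o[2])/d[:,2])[:,None]
def proj(n,P):
    c=calibration(n);K=np.array([[c['fx'],0,c['cx']],[0,c['fy'],c['cy']],[0,0,1]])
    return cv2.projectPoints(np.array(P,float).reshape(-1,3),np.array(c['rvec']),np.array(c['tvec']),K,np.array(c['dist']))[0].reshape(-1,2)
E
python3 - <<'E'
import cv2,numpy as np
im=cv2.imread('pics/top0.png')
a=cv2.resize(im[95:205,85:365],None,fx=2.8,fy=2.8,interpolation=cv2.INTER_CUBIC)
cv2.imwrite('pics/crop_top.png',np.clip(a*1.5,0,255))
im=cv2.imread('pics/side0.png')
a=cv2.resize(im[130:340,90:270],None,fx=2.8,fy=2.8,interpolation=cv2.INTER_CUBIC)
cv2.imwrite('pics/crop_side.png',np.clip(a*1.3,0,255))
E
```

```text
[ WARN:0@0.052] global loadsave.cpp:1063 imwrite_ Unsupported depth image for selected encoder is fallbacked to CV_8U.
```

View pics/crop_top.png

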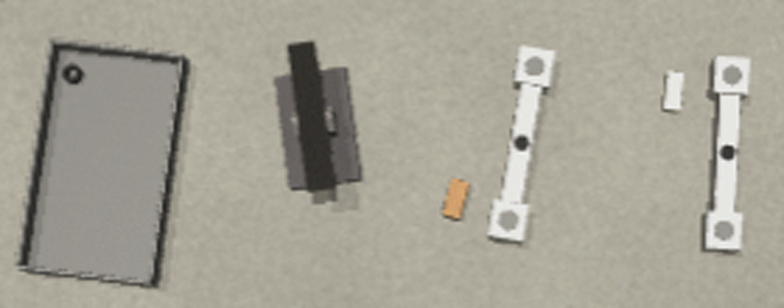

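View pics/crop_side.png

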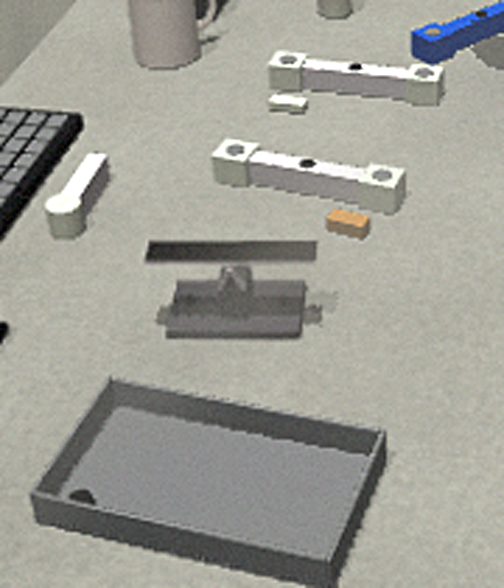

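The crops confirm both white arms (white end boxes, a dark dot at mid spine). The tray's ring is in its upper-left corner. Next, the measurements.

```bash
python3 - <<'E'
from h import *
im=cv2.imread('pics/top0.png').astype(int); 
mn=im.min(2); mx=im.max(2)
m=((mn>175)).astype(np.uint8)
n,l,st,ce=cv2.connectedComponentsWithStats(m)
def rect(mask,z,name):
    cs,_=cv2.findContours(mask,cv2.RETR_EXTERNAL,cv2.CHAIN_APPROX_NONE)
    c=max(cs,key=cv2.contourArea)
    P=onz('top',c.reshape(-1,2),z)[:,:2]
    (cx,cy),(w,h),a=cv2.minAreaRect((P*1000).astype(np.float32))
    if w<h: w,h=h,w;a+=90
    print(name,np.round([cx,cy,w,h,a],1),'pix',c.reshape(-1,2).mean(0))
for i in range(1,n):
    if st[i,4]>300: rect((l==i).astype(np.uint8),.031,'white %d'%st[i,4])
g=mx
s=np.zeros(g.shape,np.uint8); s[100:200,170:225]=(g[100:200,170:225]<38); rect(s,.068,'saddle'); print(s.sum())
s=np.zeros(g.shape,np.uint8); s[105:200,170:225]=(g[105:200,170:225]<95); rect(s,.02,'base+saddle'); print(s.sum())
t=np.zeros(g.shape,np.uint8); t[100:205,85:160]=(g[100:205,85:160]<70); rect(t,.032,'tray')
print(im[100:175:6,196].tolist())
# mid dots
for x0,x1 in((255,285),(335,360)):
    r=g[138:160,x0:x1]; r2=(r<90).astype(np.uint8); 
    ys,xs=np.nonzero(r2); print('dark',len(xs),xs.mean()+x0,ys.mean()+138,xs.std(),ys.std())
    print(onz('top',[[xs.mean()+x0,ys.mean()+138]],.03))
E
```

```text
saddle [546.1 101.6 146.2  33.8   9. ] pix [196.075      136.68333333]
469
base+saddle [550.4 105.6 170.2  79.1   9.7] pix [197.89677419 138.8       ]
1276
tray [499.2 319.5 239.4 144.9 174.2] pix [124.15022422 148.69955157]
[[102, 111, 114], [104, 114, 117], [30, 32, 34], [28, 32, 34], [29, 31, 33], [28, 31, 33], [27, 30, 32], [29, 32, 34], [30, 33, 34], [29, 31, 33], [31, 34, 35], [84, 92, 94], [104, 114, 116]]
dark 24 270.2083333333333 146.04166666666666 2.04081614937641 3.2077921621507146
[[ 0.52977807 -0.1042813   0.03      ]]
dark 73 341.09589041095893 148.68493150684932 2.586394240264317 5.4794178081121565
[[ 0.5272743  -0.30896992  0.03      ]]
```

```bash
python3 - <<'E'
from h import *
im=cv2.imread('pics/top0.png').astype(int)
print(im[110:190:4,271].max(1), im[147,255:290].max(1))
m=((im.min(2)>135)).astype(np.uint8)
n,l,st,ce=cv2.connectedComponentsWithStats(m)
for i in range(1,n):
    if st[i,4]>150:
        c=max(cv2.findContours((l==i).astype(np.uint8),cv2.RETR_EXTERNAL,cv2.CHAIN_APPROX_NONE)[0],key=len)
        P=onz('top',c.reshape(-1,2),.031)[:,:2]
        (cx,cy),(w,h),a=cv2.minAreaRect((P*1000).astype(np.float32))
        if w<h: w,h=h,w;a+=90
        print(st[i],np.round([cx,cy,w,h,a],1))
E
```

```text
[116 154 154 153 132 153 153 153 151  42 154 154 154 153 122 154 153 146
  92 120] [115 116 119 118 116 114 116 117 117 117 117 103 134 125  75  46  44  47
 106 112 105 104 112 115 116 114 114 113 109 110 112 114 117 115 116]
[229  64  39  11 258] [755.1 -35.1 110.7  30.   91.5]
[269 112  14  33 214] [ 583.8 -112.3   93.6   34.6  169.9]
[260 148  14  33 218] [477.9 -98.   90.6  34.3 170.9]
[338 151  12  33 227] [ 474.2 -316.1   92.9   31.8    0.5]
[471 166  29  23 327] [ 444.6 -730.9   83.5   48.    37. ]
[498 190  14  27 233] [ 380.4 -788.9   75.7   39.   179. ]
[ 255  251   55   64 1505] [ 141.8 -146.4  175.    72.3   36.2]
[ 295  305   68   79 1986] [ -37.3 -281.1  247.1   70.4   36.8]
```

```bash
python3 - <<'E'
from h import *
f=lambda a:np.array(a)/2.8-0.32+np.array([85,95])
for A in([(535,66),(521,143),(508,220)],[(732,75),(727,152),(724,230)]):
    P=onz('top',f(A),.031); d=P[0]-P[2]
    print(P[:,:2].round(4).tolist(),'mid',(P[0]+P[2])[:2]/2,'len',np.linalg.norm(d),'yaw',np.degrees(np.arctan2(d[1],d[0])))
s=sense(); R=s['ee_rot']; print(np.degrees(np.arctan2(R[1,0],R[0,0])))
E
```

```text
[[0.6112, -0.1187], [0.5305, -0.1058], [0.4507, -0.0941]] mid [ 0.53091985 -0.10637071] len 0.16233504635210222 yaw -8.704388393955716
[[0.6072, -0.3228], [0.5265, -0.3181], [0.4457, -0.3157]] mid [ 0.52644954 -0.31924021] len 0.16173293046858767 yaw -2.54358032878809
-157.84445754526226
```

```bash
cat >> h.py <<'E'
from scipy.spatial.transform import Rotation as Ro
def plan(pos,yaw,n,tilt=0):
    """target: tool pointing down, tool-x yaw deg (mod 180)."""
    s=sense();R=Ro.from_matrix(s['ee_rot']);p=s['tcp_pos']
    cur=np.degrees(np.arctan2(s['ee_rot'][1,0],s['ee_rot'][0,0]))
    yaw=cur+((yaw-cur+90)%180-90)
    y=np.radians(yaw)
    T=Ro.from_matrix(np.array([[np.cos(y),np.sin(y),0],[np.sin(y),-np.cos(y),0],[0,0,-1]]))
    rv=(R.inv()*T).as_rotvec()/n
    step=(np.array(pos)-p)/n*1000
    for i in range(n):
        Ri=R*Ro.from_rotvec(rv*i)
        print(np.r_[(Ri.inv().apply(step)).round(1),rv.round(3)].tolist())
    print('now',p.round(4),'yaw',round(cur,1),'F',s['wrist_force'].round(2),'M',s['moment'].round(3),'w',round(s['gripper_width']*87,1),'t',round(s['time_s'],2),'j',s['joints'].round(0))
E
python3 -c "
from h import *
plan([.5307,-.106,.16],-8.7,10)"
```

```text
[-45.1, 32.6, 6.2, 0.0, -0.0, 0.054]
[-43.3, 35.0, 6.2, 0.0, -0.0, 0.054]
[-41.4, 37.3, 6.2, 0.0, -0.0, 0.054]
[-39.3, 39.5, 6.2, 0.0, -0.0, 0.054]
[-37.1, 41.5, 6.2, 0.0, -0.0, 0.054]
[-34.8, 43.5, 6.2, 0.0, -0.0, 0.054]
[-32.4, 45.3, 6.2, 0.0, -0.0, 0.054]
[-30.0, 46.9, 6.2, 0.0, -0.0, 0.054]
[-27.4, 48.5, 6.2, 0.0, -0.0, 0.054]
[-24.7, 49.9, 6.2, 0.0, -0.0, 0.054]
now [ 0.2356 -0.5784  0.2217] yaw -157.8 F [ 0.13 -0.33  0.32] M [0.023 0.006 0.006] w 87.3 t 0.15 j [-53.  22.   0.  -0. -68. -15.]
```

Emit:
carry_out(
  commands=[-45,33,6,0,0,0.054,-43,35,6,0,0,0.054,-41,37,6,0,0,0.054,-39,39,6,0,0,0.054,-37,41,6,0,0,0.054],
  grip=60,
)

```text
time_s: 0.78
tcp_pos: [0.3851, -0.3405, 0.1891]
ee_rot: [[-0.995, -0.1, -0.002], [-0.1, 0.995, 0.002], [0.002, 0.002, -1.0]]
wrist_force: [2.0, -0.8, -0.4]
gripper_width: 0.69
```

Emit:
carry_out(
  commands=[-35,43,6,0,0,0.054,-32,45,6,0,0,0.054,-30,47,6,0,0,0.054,-27,48,6,0,0,0.054,-25,50,6,0,0,0.054],
)

```text
time_s: 1.4
tcp_pos: [0.5406, -0.0998, 0.1583]
ee_rot: [[-0.984, 0.178, -0.002], [0.178, 0.984, 0.002], [0.002, 0.002, -1.0]]
wrist_force: [1.8, 0.0, -0.3]
gripper_width: 0.689
```

```bash
python3 - <<'E'
from h import *
plan([.5307,-.106,.16],-8.7,3)
c=calibration('wrist'); im=capture('wrist'); cv2.imwrite('pics/w1.png',im[:,:,::-1])
print(proj('wrist',[[.5307,-.106,.03],[.61,-.1187,.032],[.45,-.094,.032]]).round(0))
E
```

```text
[2.9, -2.6, -0.6, 0.001, -0.001, -0.009]
[2.9, -2.6, -0.6, 0.001, -0.001, -0.009]
[2.9, -2.6, -0.6, 0.001, -0.001, -0.009]
now [ 0.5406 -0.0998  0.1583] yaw 169.8 F [ 1.82  0.03 -0.27] M [-0.12  -0.15  -0.036] w 59.9 t 1.4 j [   6.   18.  -15.   -0.  -57. -107.]
[[243. 175.]
 [245. 254.]
 [239.  83.]]
```

View pics/w1.png

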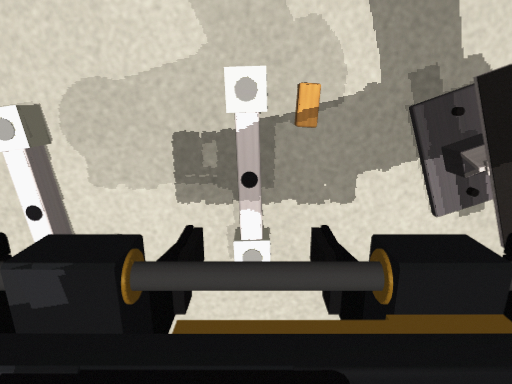

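Wrist view: arm 1 runs vertically, with its mid dot at (249,180), far disc at (245,89) and near disc at about (253,258). The orange chip at (308,105) is clear of the fingers.

```bash
python3 - <<'E'
from h import *
P=onz('wrist',[[249,180],[245.5,89]],.031);print(P)
d=P[0]-P[1];print(np.linalg.norm(d),np.degrees(np.arctan2(d[1],d[0])))
# second arm dot too
print(onz('wrist',[[34,213],[5,128]],.031))
plan([P[0][0],P[0][1],.15],-8.7,1)
E
```

```text
[[ 0.53584333 -0.10086233  0.031     ]
 [ 0.45550072 -0.08912552  0.031     ]]
0.08119536661971107 -8.31123290553911
[[ 0.53152837 -0.31133019  0.031     ]
 [ 0.45026607 -0.3074818   0.031     ]]
[7.4, -6.8, 7.4, 0.003, 0.0, -0.024]
now [ 0.5443 -0.0955  0.1574] yaw 169.9 F [ 3.03  2.18 -0.19] M [ 0.229 -0.412 -0.017] w 60.3 t 1.45 j [   7.   18.  -15.   -0.  -56. -107.]
```

Emit:
carry_out(
  commands=[11,-8,20,0.003,0,-0.024,0,0,0,0,0,0,0,0,0,0,0,0],
)

```text
time_s: 1.82
tcp_pos: [0.5334, -0.0994, 0.1368]
ee_rot: [[-0.989, 0.147, 0.0], [0.147, 0.989, -0.0], [-0.0, -0.0, -1.0]]
wrist_force: [1.1, 0.8, 0.7]
gripper_width: 0.689
```

```bash
python3 - <<'E'
from h import *
c=calibration('wrist'); im=capture('wrist'); cv2.imwrite('pics/w2.png',im[:,:,::-1])
im=im.astype(int)
m=np.zeros(im.shape[:2],np.uint8); m[40:230,210:290]=(im[40:230,210:290].max(2)<45)
n,l,st,ce=cv2.connectedComponentsWithStats(m); print(st[1:],ce[1:])
for q in ce[1:]: print(onz('wrist',[q],.031,c))
plan([.5315,-.1055,.06],-8.4,2)
E
```

```text
[[242 184  17  17 222]] [[249.82882883 192.10810811]]
[[ 0.53118274 -0.10506235  0.031     ]]
[0.3, -3.1, 38.3, -0.0, -0.0, -0.001]
[0.3, -3.1, 38.3, -0.0, -0.0, -0.001]
now [ 0.5331 -0.0994  0.1366] yaw 171.5 F [-0.24  0.07 -0.56] M [-0.013 -0.027 -0.022] w 59.8 t 1.88 j [   7.   19.  -18.    0.  -53. -105.]
```

View pics/w2.png

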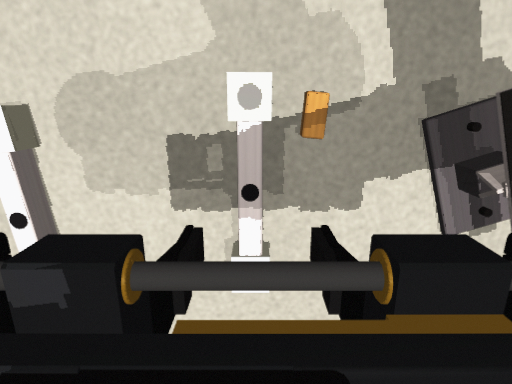

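The wrist view puts the dot at (250,192), which works out to (0.531,-0.105). Descending now.

Emit:
carry_out(
  commands=[1,-3,40,0,0,0,1,-3,38,0,0,0,0,0,30,0,0,0,0,0,0,0,0,0],
)

```text
time_s: 2.38
tcp_pos: [0.5347, -0.107, 0.0305]
ee_rot: [[-0.989, 0.15, 0.01], [0.15, 0.989, -0.0], [-0.01, 0.001, -1.0]]
wrist_force: [0.7, -1.0, -0.3]
gripper_width: 0.689
```

```bash
python3 -c "
from h import *
plan([.5312,-.1051,.006],-8.4,1)"
```

```text
[4.0, 1.4, 24.4, 0.001, 0.01, -0.004]
now [ 0.5347 -0.107   0.0305] yaw 171.4 F [ 0.75 -0.97 -0.27] M [-0.039  0.048  0.013] w 60.0 t 2.38 j [   6.   27.  -25.    0.  -38. -104.]
```

Emit:
carry_out(
  commands=[3,1,18,0,0.01,0,0,0,3,0,0,0,0,0,0,0,0,0],
)

```text
time_s: 2.75
tcp_pos: [0.5348, -0.1058, 0.0115]
ee_rot: [[-0.989, 0.15, 0.006], [0.15, 0.989, 0.002], [-0.006, 0.002, -1.0]]
wrist_force: [1.0, 0.7, 1.1]
gripper_width: 0.69
```

```bash
python3 -c "
from h import *
plan([.5312,-.1051,.006],-8.4,1)"
```

```text
[3.7, 0.1, 5.4, 0.002, 0.006, -0.004]
now [ 0.5348 -0.1058  0.0115] yaw 171.4 F [1.03 0.66 1.05] M [-0.042 -0.021 -0.034] w 60.0 t 2.75 j [   6.   28.  -25.   -0.  -36. -104.]
```

Emit:
carry_out(
  commands=[4,0,5,0,0.006,0,1,0,0,0,0,0,0,0,0,0,0,0],
)

```text
time_s: 3.12
tcp_pos: [0.5303, -0.1048, 0.0074]
ee_rot: [[-0.989, 0.15, 0.003], [0.15, 0.989, 0.003], [-0.002, 0.003, -1.0]]
wrist_force: [-0.0, -0.4, 0.2]
gripper_width: 0.69
```

Emit:
carry_out(
  commands=[0,0,0,0,0,0,0,0,0,0,0,0,0,0,0,0,0,0,0,0,0,0,0,0],
  grip=0,
)

```text
time_s: 3.62
tcp_pos: [0.5306, -0.1048, 0.0078]
ee_rot: [[-0.989, 0.15, 0.003], [0.15, 0.989, 0.003], [-0.003, 0.003, -1.0]]
wrist_force: [-0.1, 0.5, 0.3]
gripper_width: 0.32
```

```bash
python3 -c "
from h import *
plan([.5312,-.1051,.006],-8.4,1)"
```

```text
[-0.6, -0.2, 1.8, 0.003, 0.003, -0.004]
now [ 0.5306 -0.1048  0.0078] yaw 171.4 F [-0.14  0.48  0.32] M [-0.042  0.029 -0.053] w 27.9 t 3.62 j [   6.   29.  -26.   -0.  -36. -104.]
```

Still closing (27.9 mm of the 22 mm spine). One more wait, then lift.

Emit:
carry_out(
  commands=[0,0,0,0,0,0,0,0,0,0,0,0,0,0,-40,0,0,0,0,0,-60,0,0,0,0,0,-40,0,0,0],
)

```text
time_s: 4.25
tcp_pos: [0.5271, -0.1053, 0.1467]
ee_rot: [[-0.989, 0.151, -0.009], [0.151, 0.989, 0.002], [0.009, 0.001, -1.0]]
wrist_force: [1.2, 0.4, -1.0]
gripper_width: 0.252
```

```bash
python3 -c "
from h import *
plan([.546,.1016,.15],9,5)"
```

```text
[2.5, 41.5, -0.6, 0.0, -0.002, -0.062]
[-0.1, 41.5, -0.6, 0.0, -0.002, -0.062]
[-2.6, 41.5, -0.6, 0.0, -0.002, -0.062]
[-5.2, 41.2, -0.7, 0.0, -0.002, -0.062]
[-7.7, 40.8, -0.7, 0.0, -0.002, -0.062]
now [ 0.5271 -0.1053  0.1467] yaw 171.3 F [ 1.21  0.38 -0.96] M [-0.018 -0.113 -0.025] w 22.0 t 4.25 j [   6.   18.  -18.   -0.  -55. -104.]
```

Emit:
carry_out(
  commands=[2,41,-1,0,0,-0.062,0,41,-1,0,0,-0.062,-3,41,-1,0,0,-0.062,-5,41,-1,0,0,-0.062,0,0,0,0,0,0],
)

```text
time_s: 4.88
tcp_pos: [0.5438, 0.0627, 0.1548]
ee_rot: [[-0.995, -0.102, -0.002], [-0.102, 0.995, 0.004], [0.001, 0.004, -1.0]]
wrist_force: [-0.4, -0.7, -0.2]
gripper_width: 0.25
```

Emit:
carry_out(
  commands=[0,0,0,0,0,0],
)

```text
time_s: 5.0
tcp_pos: [0.5432, 0.0625, 0.1543]
ee_rot: [[-0.995, -0.102, -0.003], [-0.102, 0.995, 0.004], [0.003, 0.004, -1.0]]
wrist_force: [0.7, -0.0, -0.6]
gripper_width: 0.252
```

```bash
python3 - <<'E'
from h import *
plan([.546,.1016,.15],9,1)
c=calibration('wrist'); im=capture('wrist'); cv2.imwrite('pics/w3.png',im[:,:,::-1])
print(proj('wrist',[[.546,.1016,.07],[.546-.075*np.cos(.157),.1016-.075*np.sin(.157),.07]]))
E
```

```text
[-6.8, 38.6, 4.5, 0.004, -0.002, -0.055]
now [0.5432 0.0625 0.1543] yaw -174.2 F [ 0.73 -0.04 -0.61] M [-0.062 -0.057  0.037] w 21.9 t 5.0 j [  23.   18.  -16.   -0.  -56. -107.]
[[302.85137028 208.65802821]
 [301.26650404 114.98584528]]
```

View pics/w3.png

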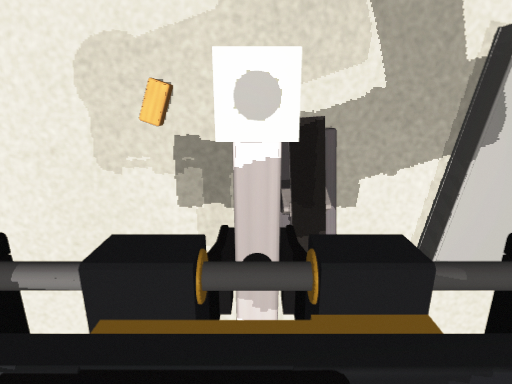

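Wrist view: the held arm is centred. The near end of the saddle shows at its right, with a corner at (325,117) and its right edge running down to (327,235).

```bash
python3 - <<'E'
from h import *
P=onz('wrist',[[325,117],[327,235]],.069);print(P)
d=P[1]-P[0];print(np.degrees(np.arctan2(d[1],d[0])))
for a in (8.,9.,9.5):
    a=np.radians(a);u=np.array([np.cos(a),np.sin(a)]);v=np.array([-u[1],u[0]])
    print(P[0,:2]+.075*u-.014*v)
s=sense();print('mid above dot at TCP');
plan([.546,.1015,.12],9,1)
E
```

```text
[[0.47158522 0.10826415 0.069     ]
 [0.56759349 0.12548695 0.069     ]]
10.170047781033746
[0.54780375 0.10483838]
[0.54785193 0.1061691 ]
[0.54786731 0.10683472]
mid above dot at TCP
[-6.7, 38.5, 34.5, 0.004, -0.002, -0.056]
now [0.5433 0.0623 0.1544] yaw -174.2 F [-0.02  0.03 -1.13] M [-0.066  0.025  0.054] w 21.6 t 5.05 j [  23.   18.  -16.   -0.  -56. -107.]
```

Emit:
carry_out(
  commands=[-8,42,4,0.004,0,-0.065,0,0,40,0,0,0,0,0,0,0,0,0,0,0,0,0,0,0],
)

```text
time_s: 5.55
tcp_pos: [0.5482, 0.102, 0.1114]
ee_rot: [[-0.987, -0.161, 0.0], [-0.161, 0.987, -0.0], [-0.0, -0.0, -1.0]]
wrist_force: [0.9, 0.0, -0.3]
gripper_width: 0.251
```

```bash
python3 - <<'E'
from h import *
plan([.547,.1055,.085],9.5,1)
c=calibration('wrist'); cv2.imwrite('pics/w4.png',capture('wrist')[:,:,::-1])
cv2.imwrite('pics/s4.png',cv2.resize(capture('side')[150:290,90:270,::-1],None,fx=4,fy=4))
E
```

```text
[0.7, 3.6, 26.4, -0.0, 0.0, -0.004]
now [0.5482 0.102  0.1114] yaw -170.7 F [ 0.89  0.01 -0.34] M [-0.02  -0.027 -0.057] w 21.8 t 5.55 j [  27.   22.  -18.    0.  -51. -108.]
```

View pics/s4.png

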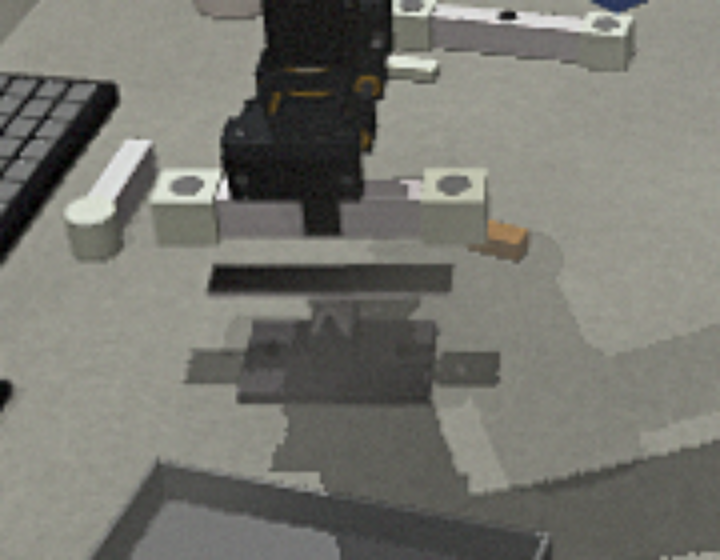

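View pics/w4.png

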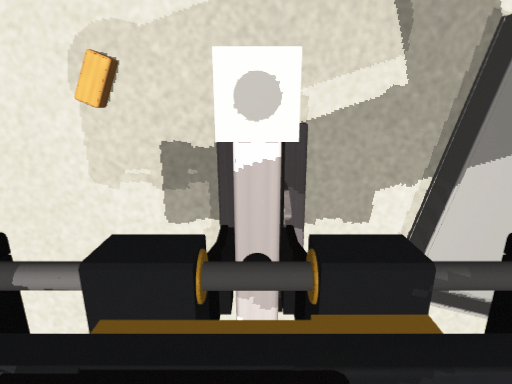

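The side view shows the arm hovering level over the saddle. The wrist view shows the saddle edges at columns 217 and about 306 around row 190.

```bash
python3 - <<'E'
from h import *
im=cv2.imread('pics/w4.png')
print(im[190,205:240].max(1),im[190,278:320].max(1)); print(im[160,278:320].max(1))
L=onz('wrist',[[217,190],[217,160],[306,190],[306,160],[295,124]],.07);print(L)
u=np.array([np.cos(np.radians(9.5)),np.sin(np.radians(9.5))]);v=np.array([-u[1],u[0]])
c=np.array([.547,.1055])
print((L[:,:2]-c)@v,(L[:,:2]-c)@u, 'tcp',(sense()['tcp_pos'][:2]-c)@v)
E
```

```text
[157 159 162 137 127 123 122 123 124 123 123 125 123  88  61  63  65  65
  64  63  64  65  63  63  63  63  62  63  80 154 177 189 199 201 201] [178 168  93  37  31  29  68  83  86  98 101  83  79  81  78  77  79  69
  65  68  63  62  63  62  60  62  57  91 153 159 157 157 157 157 158 158
 160 163 163 162 161 159]
[187 176 153  72  32  30  38  61  66  66  63  64  63  63  65  63  63  63
  63  64  63  62  65  64  63  63  63  58  89 148 158 157 156 157 155 154
 155 157 160 162 159 158]
[[0.53116554 0.07304695 0.07      ]
 [0.51113124 0.0704928  0.07      ]
 [0.52165461 0.13161052 0.07      ]
 [0.50186429 0.12751461 0.07      ]
 [0.48055712 0.11604268 0.07      ]]
[-0.02939453 -0.02860705  0.02993563  0.02916224  0.02136433] [-0.02097359 -0.04115469 -0.02068831 -0.04088324 -0.06379162] tcp -0.003534285811590367
```

```bash
python3 - <<'E'
from h import *
u=np.array([np.cos(np.radians(9.5)),np.sin(np.radians(9.5))]);v=np.array([-u[1],u[0]])
c=np.array([.547,.1055])
R=onz('wrist',[[284,190],[284.5,160]],.07)[:,:2]
print('saddle center lat',(R-c)@v-.014)
for z in(.01,.02,.03):
  B=onz('wrist',[[217.5,190],[305.5,190]],z)[:,:2]; l=(B-c)@v; print(z,l,l.mean(),l.ptp() if hasattr(l,'ptp') else l[1]-l[0])
plan([.547,.1055,.078],9.5,2)
E
```

```text
saddle center lat [0.00126508 0.00120236]
0.01 [-0.03680915  0.03922032] 0.0012055862399755445 0.07602947682937436
0.02 [-0.03551784  0.03761729] 0.0010497274845489776 0.07313513411290849
0.03 [-0.03422653  0.03601426] 0.0008938687291224039 0.07024079139644265
[0.1, 1.8, 16.6, 0.0, -0.0, -0.002]
[0.1, 1.8, 16.6, 0.0, -0.0, -0.002]
now [0.5477 0.102  0.1112] yaw -170.8 F [-0.27  0.33 -0.94] M [-0.001  0.001 -0.025] w 21.6 t 5.65 j [  27.   22.  -18.   -0.  -51. -108.]
```

Emit:
carry_out(
  commands=[0,4,12,0,0,0,0,0,12,0,0,0,0,0,0,0,0,0,0,0,0,0,0,0],
)

```text
time_s: 6.15
tcp_pos: [0.5478, 0.106, 0.0871]
ee_rot: [[-0.987, -0.16, 0.002], [-0.16, 0.987, 0.001], [-0.002, 0.001, -1.0]]
wrist_force: [-0.2, -1.0, -1.1]
gripper_width: 0.252
```

```bash
python3 - <<'E'
from h import *
plan([.5468,.1065,.078],9.5,1)
E
```

```text
[0.9, 0.6, 9.1, 0.001, 0.002, -0.005]
now [0.5478 0.106  0.0871] yaw -170.8 F [-0.21 -0.97 -1.11] M [-0.042  0.026  0.01 ] w 21.9 t 6.15 j [  28.   23.  -19.   -0.  -47. -108.]
```

Emit:
carry_out(
  commands=[1,1,6,0,0.002,0,0,0,3,0,0,0,0,0,0,0,0,0,0,0,0,0,0,0],
)

```text
time_s: 6.65
tcp_pos: [0.5469, 0.1071, 0.0779]
ee_rot: [[-0.987, -0.16, 0.001], [-0.16, 0.987, 0.001], [-0.001, 0.001, -1.0]]
wrist_force: [-0.9, 0.1, -0.6]
gripper_width: 0.247
```

```bash
python3 - <<'E'
from h import *
plan([.5468,.1065,.078],9.5,1)
cv2.imwrite('pics/s5.png',cv2.resize(capture('side')[150:290,90:270,::-1],None,fx=4,fy=4))
E
```

```text
[0.2, -0.6, -0.1, 0.001, 0.001, -0.005]
now [0.5469 0.1071 0.0779] yaw -170.8 F [-0.93  0.06 -0.63] M [-0.001  0.031  0.038] w 21.5 t 6.65 j [  28.   24.  -20.   -0.  -46. -108.]
```

View pics/s5.png

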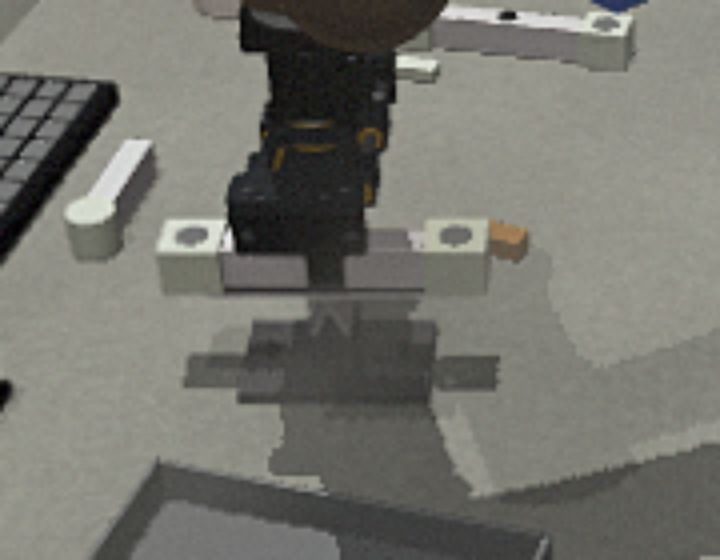

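The arm is seated on the saddle. Releasing it, with the fingers staying alongside.

Emit:
carry_out(
  commands=[0,0,0,0,0,0,0,0,0,0,0,0,0,0,0,0,0,0,0,0,0,0,0,0,0,0,0,0,0,0],
  grip=50,
)

```text
time_s: 7.32
tcp_pos: [0.5477, 0.1073, 0.0789]
ee_rot: [[-0.987, -0.16, 0.003], [-0.16, 0.987, 0.002], [-0.003, 0.002, -1.0]]
wrist_force: [-0.3, 0.4, -0.2]
gripper_width: 0.571
```

Emit:
carry_out(
  commands=[0,0,0,0,0,0,0,0,0,0,0,0,0,0,0,0,0,0,0,0,0,0,0,0,0,0,0,0,0,0],
)

```text
time_s: 7.95
tcp_pos: [0.5477, 0.1073, 0.0789]
ee_rot: [[-0.987, -0.16, 0.003], [-0.16, 0.987, 0.002], [-0.003, 0.001, -1.0]]
wrist_force: [-0.3, 0.2, 0.1]
gripper_width: 0.57
```

```bash
python3 - <<'E'
from h import *
cv2.imwrite('pics/s6.png',cv2.resize(capture('side')[150:290,90:270,::-1],None,fx=4,fy=4))
plan([.5468,.1065,.178],9.5,2)
E
```

```text
[0.4, -0.3, -49.6, 0.001, 0.002, -0.002]
[0.4, -0.3, -49.6, 0.001, 0.002, -0.002]
now [0.5477 0.1074 0.0789] yaw -170.8 F [0.17 0.57 0.31] M [-0.05  -0.049  0.04 ] w 50.2 t 8.0 j [  28.   24.  -20.   -0.  -46. -108.]
```

View pics/s6.png

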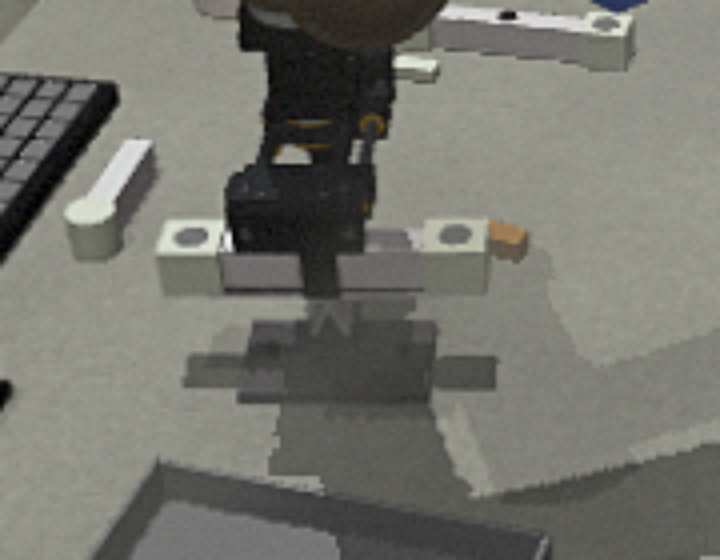

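The arm stays level with the jaws open. I'll rise and recheck with nothing near it.

Emit:
carry_out(
  commands=[0,0,-25,0,0,0,0,0,-60,0,0,0,0,0,-40,0,0,0,0,-60,0,0,0,0,0,-60,0,0,0,0],
)

```text
time_s: 8.62
tcp_pos: [0.5676, -0.0103, 0.2082]
ee_rot: [[-0.986, -0.169, 0.004], [-0.169, 0.986, 0.001], [-0.004, 0.0, -1.0]]
wrist_force: [-0.2, -0.1, -0.2]
gripper_width: 0.576
```

Emit:
carry_out(
  commands=[0,-60,0,0,0,0,0,-60,0,0,0,0,0,-60,0,0,0,0,0,-60,0,0,0,0,0,0,0,0,0,0],
)

```text
time_s: 9.25
tcp_pos: [0.6087, -0.2578, 0.2081]
ee_rot: [[-0.986, -0.165, 0.006], [-0.165, 0.986, 0.001], [-0.006, -0.0, -1.0]]
wrist_force: [-1.5, 0.4, 0.1]
gripper_width: 0.578
```

```bash
python3 - <<'E'
from h import *
cv2.imwrite('pics/s7.png',cv2.resize(capture('side')[150:290,90:270,::-1],None,fx=4,fy=4))
im=capture('top');cv2.imwrite('pics/t7.png',im[:,:,::-1])
a=cv2.resize(im[95:205,85:365,::-1],None,fx=2.8,fy=2.8,interpolation=cv2.INTER_CUBIC)
cv2.imwrite('pics/t7c.png',cv2.convertScaleAbs(a,alpha=1.5))
plan([.5285,-.3175,.15],-2.6,1)
E
```

```text
[90.1, -48.6, 58.1, 0.001, 0.006, 0.215]
now [ 0.6087 -0.2544  0.2086] yaw -170.3 F [ 0.08  1.15 -0.17] M [ 0.042 -0.018 -0.006] w 50.2 t 9.35 j [ -9.  26.   4.  -0. -68. -71.]
```

View pics/s7.png

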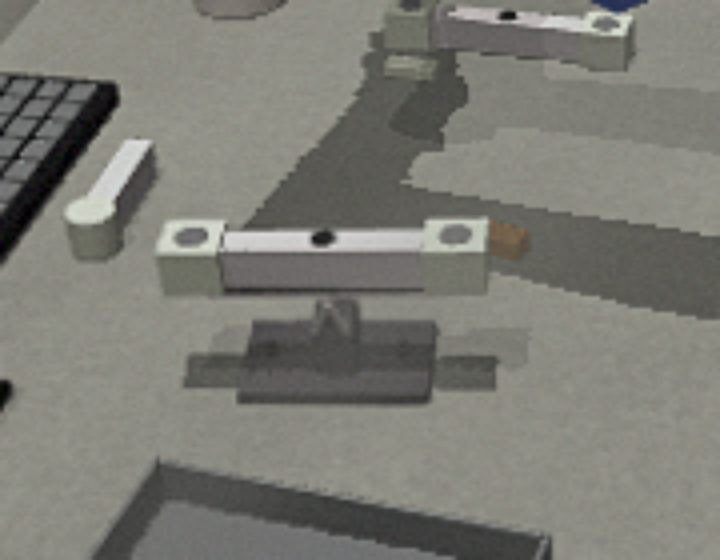

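View pics/t7c.png

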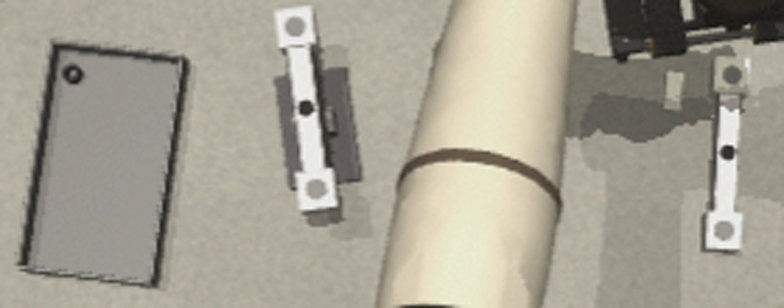

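The arm is level and clear: its lower box edges in the side view are both at rows 292-293, the same as when it was held. It is the even arm, so arm 2 should be the lopsided one. Checking its centring by triangulation.

```bash
python3 - <<'E'
from h import *
f=lambda a:np.array(a)/2.8-0.32+np.array([85,95])
P=onz('top',f([(295,26),(306,107),(317,189)]),.1005)
Q=lambda a:np.array(a)/4-.375+np.array([90,150])
s=onz('side',Q([(192,236),(322,238),(456,234)]),.1005)
print(P.round(4),s.round(4))
# two-view triangulation of 3 points
for a,b in zip(f([(295,26),(306,107),(317,189)]),Q([(192,236),(322,238),(456,234)])):
    o1,d1=ray('top',[a]);o2,d2=ray('side',[b]);d1=d1[0];d2=d2[0]
    t=np.linalg.lstsq(np.c_[d1,-d2],o2-o1,rcond=None)[0]
    print(((o1+d1*t[0]+o2+d2*t[1])/2).round(4),np.linalg.norm(o1+d1*t[0]-o2-d2*t[1]).round(4))
E
```

```text
[[0.6285 0.12   0.1005]
 [0.5484 0.1065 0.1005]
 [0.4682 0.0932 0.1005]] [[0.6294 0.1198 0.1005]
 [0.5497 0.1087 0.1005]
 [0.4702 0.0913 0.1005]]
[0.6289 0.1201 0.1007] 0.0009
[0.5495 0.1069 0.0991] 0.0017
[0.4688 0.0932 0.1018] 0.0016
```

Triangulated, the balanced arm's mid is at (0.549,0.107), against a saddle middle of about (0.547,0.1065). Its slope is under 1°. Now arm 2.

Emit:
carry_out(
  commands=[45,-24,30,0,0.006,0.108,45,-24,30,0,0,0.108,0,0,0,0,0,0,0,0,0,0,0,0],
  grip=60,
)

```text
time_s: 9.85
tcp_pos: [0.5251, -0.3078, 0.1484]
ee_rot: [[-0.999, 0.043, 0.003], [0.043, 0.999, 0.001], [-0.003, 0.001, -1.0]]
wrist_force: [0.1, -0.1, 1.0]
gripper_width: 0.687
```

```bash
python3 - <<'E'
from h import *
c=calibration('wrist'); im=capture('wrist'); cv2.imwrite('pics/w8.png',im[:,:,::-1])
im=im.astype(int)
m=np.zeros(im.shape[:2],np.uint8); m[40:230,180:340]=(im[40:230,180:340].max(2)<45)
n,l,st,ce=cv2.connectedComponentsWithStats(m); print(st[1:],ce[1:])
for q in ce[1:]: print(onz('wrist',[q],.031,c))
plan([.528,-.317,.06],-2.6,2)
E
```

```text
[[238 184  16  16 200]
 [185 225  18   5  52]
 [312 225  18   5  54]] [[245.335      191.695     ]
 [191.94230769 227.69230769]
 [321.61111111 227.7037037 ]]
[[ 0.52648076 -0.31791941  0.031     ]]
[[ 0.55975093 -0.37047758  0.031     ]]
[[ 0.56516014 -0.24740014  0.031     ]]
[-1.6, -4.7, 44.1, 0.001, 0.001, 0.001]
[-1.7, -4.7, 44.1, 0.001, 0.001, 0.001]
now [ 0.5249 -0.3075  0.1481] yaw 177.5 F [-0.78  0.48  0.28] M [-0.008 -0.017 -0.047] w 59.5 t 9.9 j [-15.  24.  -8.  -0. -58. -77.]
```

View pics/w8.png

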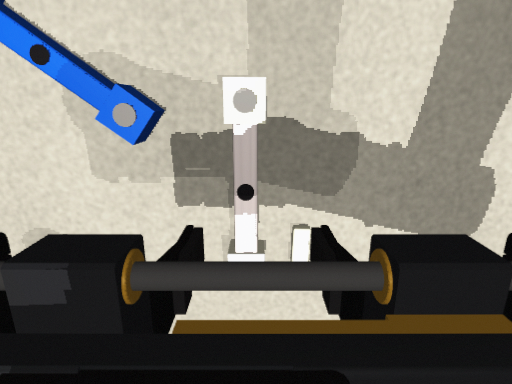

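The wrist view is aligned on white arm 2, dot at (245,192), which works out to (0.5265,-0.318). The blue look-alike is well clear, upper left.

Emit:
carry_out(
  commands=[-1,-5,45,0,0,0,-1,-5,45,0,0,0,0,0,30,0,0,0,0,0,10,0,0,0,0,0,0,0,0,0],
)

```text
time_s: 10.52
tcp_pos: [0.5383, -0.3145, 0.0213]
ee_rot: [[-0.999, 0.031, 0.017], [0.031, 1.0, -0.004], [-0.018, -0.004, -1.0]]
wrist_force: [0.2, 0.4, -0.2]
gripper_width: 0.691
```

```bash
python3 - <<'E'
from h import *
plan([.5265,-.318,.007],-2.6,1)
E
```

```text
[12.0, -3.8, 14.1, -0.004, 0.018, 0.014]
now [ 0.5383 -0.3145  0.0213] yaw 178.2 F [ 0.2   0.39 -0.16] M [ 0.005 -0.021  0.001] w 60.1 t 10.53 j [-15.  33. -14.  -0. -42. -76.]
```

Emit:
carry_out(
  commands=[11,-4,10,-0.004,0.018,0.014,0,0,3,0,0,0,0,0,0,0,0,0],
)

```text
time_s: 10.9
tcp_pos: [0.5291, -0.3188, 0.0107]
ee_rot: [[-0.999, 0.045, 0.004], [0.045, 0.999, -0.001], [-0.004, -0.001, -1.0]]
wrist_force: [0.6, 0.4, 0.6]
gripper_width: 0.69
```

```bash
python3 - <<'E'
from h import *
plan([.5265,-.318,.007],-2.6,1)
E
```

```text
[2.7, 0.7, 3.7, -0.001, 0.004, 0.001]
now [ 0.5291 -0.3188  0.0107] yaw 177.4 F [0.58 0.38 0.64] M [-0.007 -0.051 -0.025] w 60.0 t 10.9 j [-16.  34. -14.   0. -42. -76.]
```

Emit:
carry_out(
  commands=[3,1,4,0,0.004,0,0,0,0,0,0,0],
)

```text
time_s: 11.15
tcp_pos: [0.5262, -0.3179, 0.0072]
ee_rot: [[-0.999, 0.045, 0.001], [0.045, 0.999, -0.002], [-0.001, -0.001, -1.0]]
wrist_force: [0.7, 0.1, -0.1]
gripper_width: 0.69
```

Emit:
carry_out(
  commands=[0,0,0,0,0,0,0,0,0,0,0,0,0,0,0,0,0,0,0,0,0,0,0,0,0,0,0,0,0,0],
  grip=0,
)

```text
time_s: 11.78
tcp_pos: [0.5266, -0.318, 0.0075]
ee_rot: [[-0.999, 0.045, 0.002], [0.045, 0.999, -0.002], [-0.002, -0.002, -1.0]]
wrist_force: [-0.5, -0.3, 0.7]
gripper_width: 0.252
```

Emit:
carry_out(
  commands=[0,0,0,0,0,0,0,0,0,0,0,0,0,0,-40,0,0,0,0,0,-60,0,0,0,0,0,-60,0,0,0],
)

```text
time_s: 12.4
tcp_pos: [0.5217, -0.3158, 0.1632]
ee_rot: [[-0.999, 0.046, -0.016], [0.046, 0.999, 0.005], [0.016, 0.005, -1.0]]
wrist_force: [0.5, 0.1, -2.0]
gripper_width: 0.251
```

Emit:
carry_out(
  commands=[0,0,-50,0,0,0,0,0,0,0,0,0,0,0,0,0,0,0],
)

```text
time_s: 12.78
tcp_pos: [0.5231, -0.316, 0.2185]
ee_rot: [[-0.999, 0.046, -0.009], [0.046, 0.999, 0.004], [0.009, 0.004, -1.0]]
wrist_force: [-0.3, -0.4, -2.2]
gripper_width: 0.251
```

```bash
python3 - <<'E'
from h import *
a=[];
for i in range(4):
    cv2.imwrite('pics/w9.png',capture('wrist')[:,:,::-1]); s=sense();a.append(np.r_[s['wrist_force'],s['moment']])
print(np.mean(a,0).round(3))
cv2.imwrite('pics/s9.png',capture('side')[:,:,::-1])
plan([.499,.3195,.22],-5.8,12)
E
```

```text
[-0.052 -0.488 -1.761 -0.031  0.015 -0.027]
[4.5, 52.8, 0.1, 0.0, -0.001, 0.005]
[4.7, 52.8, 0.0, 0.0, -0.001, 0.005]
[5.0, 52.8, 0.0, 0.0, -0.001, 0.005]
[5.2, 52.8, 0.0, 0.0, -0.001, 0.005]
[5.5, 52.8, -0.0, 0.0, -0.001, 0.005]
[5.7, 52.7, -0.0, 0.0, -0.001, 0.005]
[5.9, 52.7, -0.0, 0.0, -0.001, 0.005]
[6.2, 52.7, -0.1, 0.0, -0.001, 0.005]
[6.4, 52.6, -0.1, 0.0, -0.001, 0.005]
[6.7, 52.6, -0.1, 0.0, -0.001, 0.005]
[6.9, 52.6, -0.1, 0.0, -0.001, 0.005]
[7.1, 52.6, -0.1, 0.0, -0.001, 0.005]
now [ 0.5235 -0.3165  0.2183] yaw 177.4 F [ 0.23 -0.21 -1.49] M [-0.016  0.052  0.026] w 22.0 t 13.03 j [-16.  21.  -1.  -0. -68. -77.]
```

View pics/s9.png

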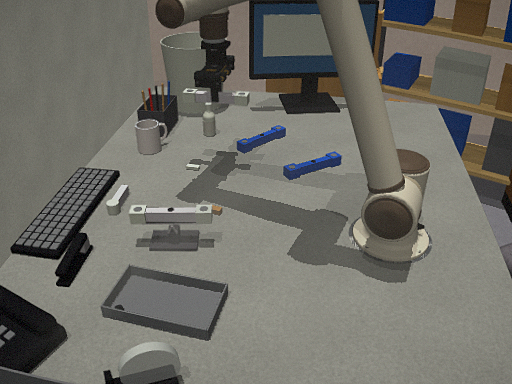

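View pics/w9.png

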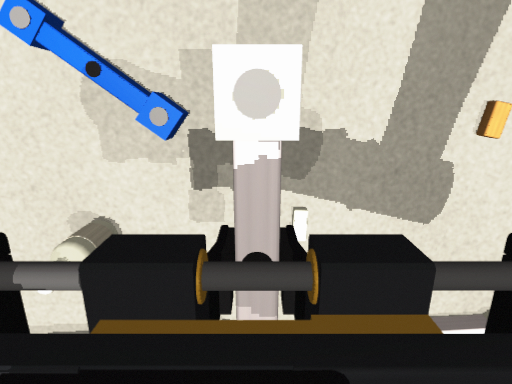

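The held arm weighs about 1.8-2 N, which fits the 0.2 kg lopsided arm. Carrying it high over the balance to the tray.

Emit:
carry_out(
  commands=[4,52,0,0,0,0.005,5,53,0,0,0,0.005,5,53,0,0,0,0.005,5,53,0,0,0,0.005,5,53,0,0,0,0.005],
)

```text
time_s: 13.65
tcp_pos: [0.5135, -0.0476, 0.2137]
ee_rot: [[-0.997, 0.08, -0.018], [0.08, 0.997, 0.003], [0.019, 0.002, -1.0]]
wrist_force: [0.7, -0.4, -1.7]
gripper_width: 0.249
```

Emit:
carry_out(
  commands=[6,53,0,0,0,0.005,6,53,0,0,0,0.005,6,53,0,0,0,0.005,6,53,0,0,0,0.005,6,53,0,0,0,0.005],
)

```text
time_s: 14.28
tcp_pos: [0.5048, 0.2275, 0.2113]
ee_rot: [[-0.994, 0.105, -0.023], [0.105, 0.995, 0.0], [0.023, -0.002, -1.0]]
wrist_force: [1.3, 0.2, -1.2]
gripper_width: 0.255
```

```bash
python3 - <<'E'
from h import *
plan([.499,.3195,.15],-5.8,3)
E
```

```text
[4.7, 30.3, 20.5, -0.001, -0.008, -0.001]
[4.8, 30.3, 20.5, -0.001, -0.008, -0.001]
[4.9, 30.3, 20.4, -0.001, -0.008, -0.001]
now [0.5048 0.2275 0.2113] yaw 174.0 F [ 1.31  0.2  -1.16] M [-0.072 -0.151  0.029] w 22.2 t 14.28 j [  41.   16.   -9.   -1.  -65. -136.]
```

Emit:
carry_out(
  commands=[5,30,20,0,-0.008,0,5,30,20,0,-0.008,0,5,30,20,0,-0.008,0,0,0,0,0,0,0,0,0,0,0,0,0],
)

```text
time_s: 14.9
tcp_pos: [0.4966, 0.3248, 0.1456]
ee_rot: [[-0.995, 0.099, -0.002], [0.099, 0.995, -0.006], [0.002, -0.007, -1.0]]
wrist_force: [-0.3, -0.8, -2.2]
gripper_width: 0.248
```

```bash
python3 - <<'E'
from h import *
plan([.499,.3195,.06],-5.8,2)
cv2.imwrite('pics/w10.png',capture('wrist')[:,:,::-1])
cv2.imwrite('pics/s10.png',cv2.resize(capture('side')[180:350,70:270,::-1],None,fx=3.5,fy=3.5))
E
```

```text
[-1.5, -2.2, 42.8, -0.003, -0.001, 0.001]
[-1.5, -2.4, 42.8, -0.003, -0.001, 0.001]
now [0.4966 0.3248 0.1456] yaw 174.3 F [-0.34 -0.77 -2.16] M [-0.008  0.033 -0.009] w 21.6 t 14.9 j [  49.   23.  -10.    0.  -57. -145.]
```

View pics/w10.png

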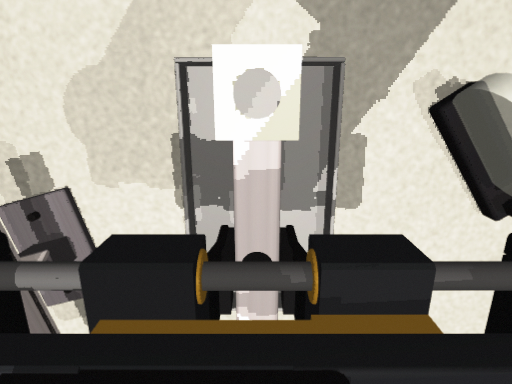

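View pics/s10.png

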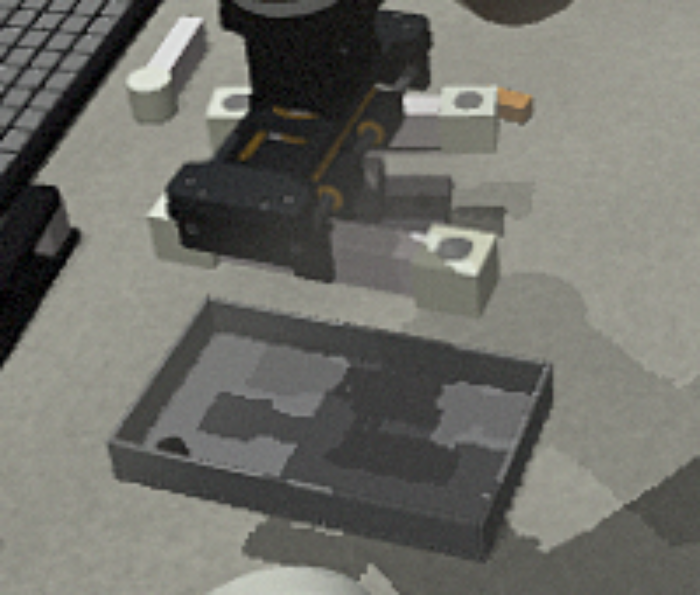

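Wrist view: the tray's near rim corners are at (175,60) and (344,60), with the held arm centred between its walls. The side view shows the arm clear above the tray.

```bash
python3 - <<'E'
from h import *
P=onz('wrist',[[175,60],[344,60]],.032)[:,:2];print(P,np.linalg.norm(P[1]-P[0]))
d=P[1]-P[0];d/=np.linalg.norm(d);print(np.degrees(np.arctan2(d[1],d[0]))-90)
n=np.array([d[1],-d[0]]);print('centre',P.mean(0)+.12*n)
plan([.499,.3195,.06],-5.8,2)
E
```

```text
[[0.37987198 0.2689099 ]
 [0.39369449 0.40543174]] 0.13721980189078214
-5.781359101365908
centre [0.50617286 0.32508291]
[-1.5, -2.1, 43.0, -0.003, -0.001, 0.001]
[-1.4, -2.2, 43.0, -0.003, -0.001, 0.001]
now [0.4967 0.3244 0.146 ] yaw 174.3 F [-0.27 -0.12 -1.78] M [-0.002  0.056 -0.033] w 22.0 t 15.0 j [  49.   23.  -10.    0.  -57. -145.]
```

Emit:
carry_out(
  commands=[-4,-1,42,-0.003,0,0,-4,-1,30,-0.003,0,0,0,0,0,0,0,0,0,0,0,0,0,0],
)

```text
time_s: 15.5
tcp_pos: [0.5079, 0.3204, 0.0777]
ee_rot: [[-0.995, 0.103, 0.005], [0.103, 0.995, 0.006], [-0.005, 0.007, -1.0]]
wrist_force: [0.5, 0.7, -1.5]
gripper_width: 0.251
```

```bash
python3 - <<'E'
from h import *
plan([.504,.323,.012],-5.8,3)
cv2.imwrite('pics/s11.png',cv2.resize(capture('side')[180:350,70:270,::-1],None,fx=3.5,fy=3.5))
E
```

```text
[1.5, 0.6, 21.9, 0.002, 0.002, -0.001]
[1.5, 0.6, 21.9, 0.002, 0.002, -0.001]
[1.4, 0.7, 21.9, 0.002, 0.002, -0.001]
now [0.5079 0.3204 0.0777] yaw 174.1 F [ 0.49  0.65 -1.52] M [-0.007  0.001  0.017] w 21.8 t 15.5 j [  48.   27.  -14.   -0.  -48. -144.]
```

View pics/s11.png

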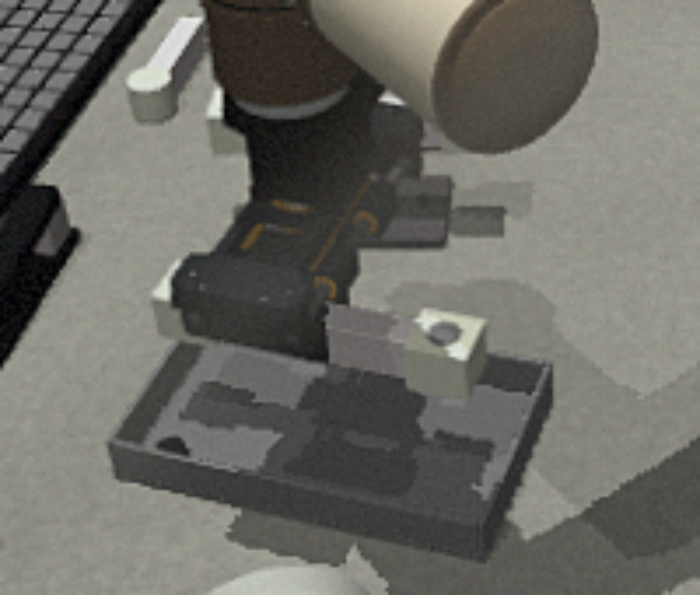

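Emit:
carry_out(
  commands=[3,1,25,0.002,0.002,0,1,1,20,0.002,0.002,0,0,0,0,0,0,0,0,0,0,0,0,0],
)

```text
time_s: 16.05
tcp_pos: [0.5075, 0.3262, 0.0392]
ee_rot: [[-0.995, 0.102, 0.011], [0.102, 0.995, 0.012], [-0.009, 0.013, -1.0]]
wrist_force: [-0.4, 0.3, -1.2]
gripper_width: 0.25
```

```bash
python3 - <<'E'
from h import *
plan([.504,.323,.012],-5.8,2)
E
```

```text
[1.7, -2.0, 13.6, 0.006, 0.005, -0.001]
[1.6, -1.9, 13.6, 0.006, 0.005, -0.001]
now [0.5075 0.3262 0.0392] yaw 174.1 F [-0.41  0.28 -1.2 ] M [-0.047  0.042  0.009] w 21.7 t 16.05 j [  48.   30.  -16.   -0.  -43. -144.]
```

Emit:
carry_out(
  commands=[2,-2,14,0.006,0.005,0,1,-1,8,0.006,0.005,0,0,0,3,0,0,0,0,0,0,0,0,0],
)

```text
time_s: 16.55
tcp_pos: [0.505, 0.3243, 0.0144]
ee_rot: [[-0.995, 0.102, 0.001], [0.102, 0.995, 0.002], [-0.001, 0.003, -1.0]]
wrist_force: [-0.7, 0.7, -1.8]
gripper_width: 0.252
```

```bash
python3 - <<'E'
from h import *
plan([.504,.323,.012],-5.8,1)
E
```

```text
[0.9, -1.4, 2.4, 0.003, 0.001, -0.001]
now [0.505  0.3243 0.0144] yaw 174.1 F [-0.72  0.74 -1.84] M [-0.027  0.083  0.01 ] w 21.9 t 16.55 j [  48.   32.  -17.   -0.  -41. -144.]
```

Emit:
carry_out(
  commands=[0,-1,2,0.003,0,0,0,0,0,0,0,0],
)

```text
time_s: 16.8
tcp_pos: [0.5051, 0.3234, 0.0124]
ee_rot: [[-0.995, 0.102, 0.001], [0.102, 0.995, -0.001], [-0.001, -0.0, -1.0]]
wrist_force: [0.9, -0.0, -1.7]
gripper_width: 0.248
```

Emit:
carry_out(
  commands=[0,0,0,0,0,0,0,0,0,0,0,0,0,0,0,0,0,0,0,0,0,0,0,0,0,0,0,0,0,0],
  grip=48,
)

```text
time_s: 17.42
tcp_pos: [0.5064, 0.3245, 0.0143]
ee_rot: [[-0.995, 0.101, 0.004], [0.101, 0.995, 0.002], [-0.004, 0.002, -1.0]]
wrist_force: [-0.1, 0.6, -0.3]
gripper_width: 0.55
```

Emit:
carry_out(
  commands=[0,0,-25,0,0,0,0,0,-60,0,0,0,0,0,-60,0,0,0,0,0,-60,0,0,0,0,0,0,0,0,0],
)

```text
time_s: 18.05
tcp_pos: [0.5057, 0.3239, 0.2251]
ee_rot: [[-0.995, 0.101, 0.004], [0.101, 0.995, 0.0], [-0.003, 0.001, -1.0]]
wrist_force: [-0.6, 0.8, -0.9]
gripper_width: 0.552
```

```bash
python3 - <<'E'
from h import *
plan([.504,.323,.2],-5.8,1)
cv2.imwrite('pics/w12.png',capture('wrist')[:,:,::-1])
cv2.imwrite('pics/s12.png',capture('side')[:,:,::-1])
E
```

```text
[1.7, -1.1, 25.1, 0.001, 0.003, -0.0]
now [0.5057 0.3239 0.2251] yaw 174.2 F [-0.6   0.83 -0.91] M [-0.068 -0.018 -0.026] w 48.1 t 18.05 j [  48.   19.   -3.    0.  -67. -144.]
```

View pics/w12.png

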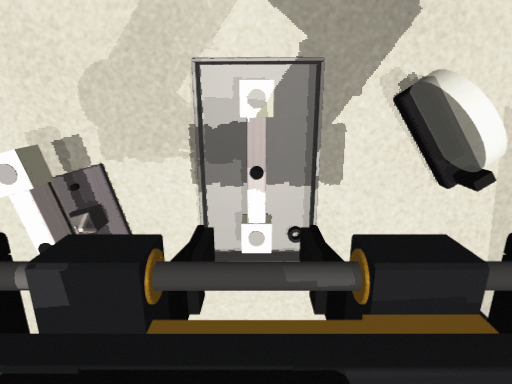

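View pics/s12.png

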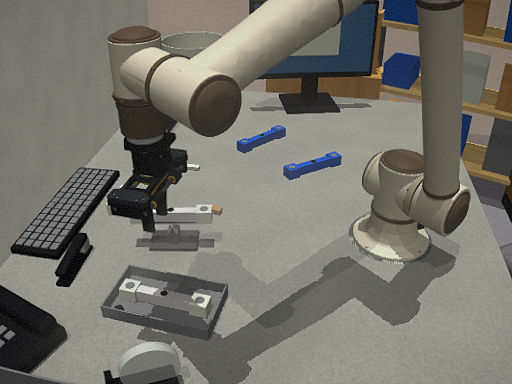

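Arm 2 lies flat in the tray: its dot is at (257,173) in the wrist view and it sits between the walls. I'll back off for a final check of both.

Emit:
carry_out(
  commands=[50,20,-40,0,0,0,50,20,-30,0,0,0,40,20,0,0,0,0,0,0,0,0,0,0,0,0,0,0,0,0],
)

```text
time_s: 18.77
tcp_pos: [0.3688, 0.3937, 0.2779]
ee_rot: [[-0.994, 0.105, -0.018], [0.105, 0.994, -0.022], [0.015, -0.024, -1.0]]
wrist_force: [-0.1, -0.2, 0.1]
gripper_width: 0.549
```

```bash
python3 - <<'E'
from h import *
im=capture('top')
cv2.imwrite('pics/t13.png',cv2.convertScaleAbs(cv2.resize(im[95:205,85:365,::-1],None,fx=2.8,fy=2.8,interpolation=cv2.INTER_CUBIC),alpha=1.5))
cv2.imwrite('pics/s13.png',cv2.resize(capture('side')[180:350,70:270,::-1],None,fx=3.5,fy=3.5))
E
```

```text
(no output)
```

View pics/t13.png

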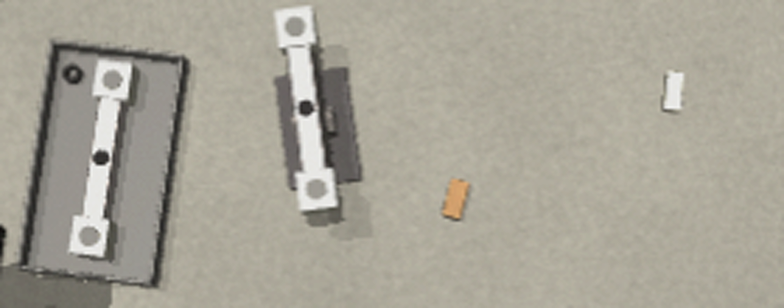

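View pics/s13.png

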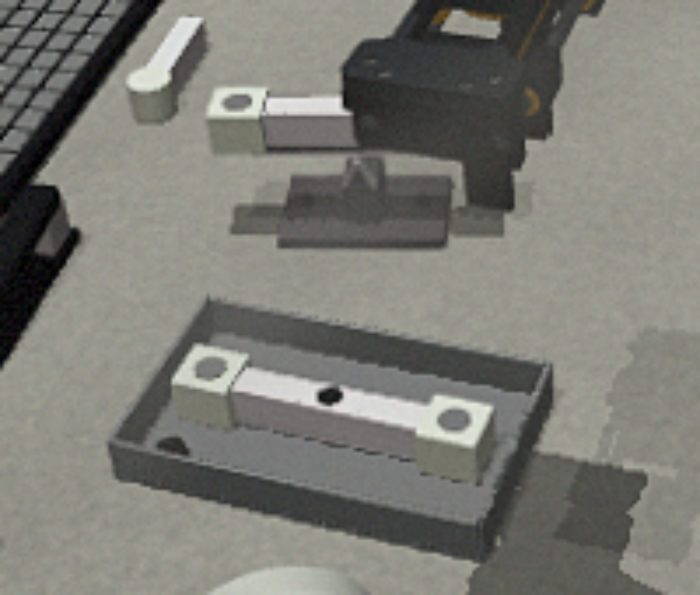

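Both views show the balanced arm exactly where it was (dot at crop (306,107)) and arm 2 flat near the tray's middle (dot at crop (101,157)). The gripper touches nothing.

```bash
python3 -c "
from station import *
print(sense()['time_s']); print(finish_job())"
```

```text
18.875
the job is handed in; nothing more can be done
None
```

The job is handed in at about 19 s: one arm rests level on the balance, the other lies flat in the reject tray, and both are let go.

- **Balanced arm:** I laid the white arm nearer the balance along the saddle and released it. It stayed level for well over a second, so it is the even one. Triangulation from the top and side views puts its middle within about 3 mm of the saddle's middle, with a slope under 1°. The last top view shows it unmoved. In the last side view the gripper hid part of it, so the level check is from the earlier view.
- **Rejected arm:** I did not try this one on the balance. I took it as lopsided because the first arm balanced. Its weight when lifted, about 1.8–2 N, also fits the 0.2 kg arm. It lies flat, within about 10 mm of the tray's middle.

The blue look-alikes were not touched. The wrist and top views disagreed by a few millimetres: on the saddle because the top view also sees the saddle's side face, and on the tray, where I used a middle value. Both are well inside the tolerances.

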